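Click the wide socket onto the nutrunner's square drive

ROBOT

A 6-joint arm with a two-finger parallel gripper is mounted at the origin on the work surface. World frame = base frame: x ahead of the robot, y to its left, z up, the work surface at z = 0. Lengths are in m, angles in rad, forces in N, time in s.
With the tool pointing down it reaches from about 0.275 to 0.75 m from the base axis. Payload 10.2 kg.
Tool frame: the origin (TCP) lies at the very end of the fingers, on their centre line; the grasp point (between the pads) lies 19 mm behind it; z points along the fingers, y is the line along which they close (so a half turn about z gives the same grasp; the last joint's range is limited). The gripper opens to 88 mm and grips with 3 to 60 N. Pads are 18 mm wide; open, the fingers measure 123 mm over their backs; the gripper's body (75 mm by 187 mm) begins 45 mm behind the grasp point.
Start: joints at [1.114, 0.313, 1.498, -0, 1.331, -0.223], TCP at [0.122, 0.511, 0.214] pointing down, gripper open.
Joint ranges: [-2.94, 2.94], [-0.97, 2.17], [0.19, 2.56], [-1.23, 4.37], [0.02, 3.11], [-2.88, 2.88]. Speed limits (rad/s): [2.39, 2.39, 3.01, 3.14, 3.14, 3.14].

INTERFACE

Orientations are given as a rotation vector (axis times angle).
In Python, from plant import sensors, vision, job gives the robot as it stands.
- The arm moves only by the tool arm_command, never from a script. Its argument "increments" is a list of rows, each a list of 7 numbers: the closure in counts, from 0 (fully open) to 255 (shut), then the shift along the tool's x, y, z in cm, then the turn, a rotation vector about the tool's x, y, z in degrees. A call has exactly 5 rows; each row is the pose to reach, as a shift and turn from the pose commanded when the call began, along the tool's axes at that moment; what a row does not reach only later rows make up. A row lasts 1/12 s, in which the tool goes at most 41.7 mm and 7.16 degrees, less where a joint would pass 70% of its speed; a pose out of reach is approached as far as the arm can. A call with a gripper value outside its range is refused whole. The fingers move at their own pace and stop on an object; "grip_force" is the grip in N (left out, the last holds). Time passes only in rows, so rows that repeat a pose let the fingers close, or fill a call up. It gives the time, the measured TCP pose, the force, the opening and the grip force at its end, in the units of the state.
- sensors.get_state(): the state, without advancing time (a new reading comes with each control period).
- vision.read_camera(name): name is "scene" or "side" or "wrist"; returns (picture, depth): 480x640x3 uint8, blue, green, red; 480x640 float32, m along the optical axis (not along the pixel's ray), 0 where there is no reading.
- vision.camera_info(name): a dict with "intrinsics" (3x3 intrinsics, pixels), "position" and "orientation" of the camera in the world; the wrist camera has in their place "hand_eye" (4x4, takes a point from camera to tool coordinates, whose origin is the TCP and whose axes are the flange's). Camera axes: x right, y down, z forward; pixel columns grow to the right and rows downward; lengths in m; the calibration is good to about 2 mm. A picture is of the moment at which its call begins: read the wrist's pose just before it. camera_info takes no time and is no camera call.
- job.job_done(): hands the job in; it is judged then, once.
The state is a dict: "time": time; "q": joint angles; "dq": joint speeds; "tau": joint torques, N m; "tcp_pos": TCP position; "tool_rot": TCP orientation; "force": force on the tool from outside, world axes, zero at the start; "torque": the same for the moment, N m; "finger_gap": opening from 0.0 (shut) to 1.0 (fully open); "gripper_force": force on a finger pad.
Only numpy, scipy, OpenCV 4.12 (cv2) and the standard library are available. Lean on these libraries where they do the work, as an engineer would, in place of code of your own. Each camera call takes 0.05 s, during which the arm holds its last target. There are 200 camera calls.

TASK

Fit the widest of the three sockets onto the upright square drive of the bolted-down nutrunner: feel for the square with light pressure, then press the socket fully home onto the drive's shoulder until the spring ball clicks, never leaning on it with more than about 30 N. Let go of it there, and leave the two narrower sockets standing where they are.

Things in the scene. Friction and masses are not known exactly. Their poses are not given: they have to be found in the camera images.
- socket: The socket to fit: bright steel, round, 40 mm diameter, 54 mm tall (widest of three), 0.24 to 0.44 kg. Stands upright on the board, hexagon nut end up, square hole down. Origin: centre of its lower face; z up its axis; x, y square to the faces of the hole. It fits the drive in any of four quarter turns. Nothing outside shows how the hole lies. Grip it anywhere round the outside.
- socket_hole (a point): Centre of the socket's square hole, 12 mm above its lower face, axes as the socket's. The hole is 20 mm across flats and 26 mm deep; at this level a groove runs round all four faces, the dimple for the ball.
- socket_small: Not for this job: steel socket of 28 mm diameter, 40 mm tall, standing on the board. Origin: centre of its lower face. Leave it standing.
- socket_deep: Not for this job: steel socket of 29 mm diameter, 85 mm tall, standing on the board. Origin: centre of its lower face. Leave it standing.
- board: Fixed plywood board 310 x 100 x 8 mm on the table; the three sockets stand in a row along its x axis, 100 mm apart, in any order. Origin: centre of its underside.
- nutrunner: Bolted-down nutrunner, square drive pointing up. Origin: on the table under the drive's axis. Head of 64 mm diameter under the drive; handle lying along its +x, 300 mm long, under 75 mm high. Its spindle is stiff to turn (0.15 N m) and its turn is not reported: the square may stand at any angle, whatever this yaw, and must be seen or felt.
- drive_shoulder (a point): On the drive's axis, 70 mm above the table, in the plane of the shoulder (steel disc, 40 mm diameter) on which the socket's lower face rests when home. A spring ball of 8 mm diameter sticks 2 mm out of one face of the square 12 mm above this. The socket meets it some 15 mm above home, passes it with about 10 to 20 N, slides on lightly and snaps home in the last 3 mm.
- drive_top (a point): On the drive's axis, centre of the top of the steel square, 22 mm above the shoulder; the square is 19 mm across flats, its top 3 mm tapering to 15 mm. To find its angle press the socket on with about 5 N and turn: within a quarter turn it drops some 3 mm further and slides freely to the ball. Over 60 N between socket and nutrunner (ball's squeeze of some 15 N included) counts as forcing.
Things that resemble listed ones, but are neither listed nor needed, are in the scene too. What is shaped like the socket but purple is not meant.

How it is judged:
By the outcome, as a careful person would: the job done as asked, in the order asked, and still so for the second after the job is handed in, with the robot touching nothing.
It also fails if it takes over 58 s, if anything falls off the work surface, if the arm or the gripper's body presses on something with over 40 N, if the wrist force passes 120 N, or if a joint passes its speed limit or range.

## Working session

There is one attempt and no reset: what is moved stays moved. The work goes in short steps, Python scripts to look and compute and a tool call to move; the robot and the scene stay as the last step left them, time stands still between calls to the robot, and variables do not carry over. Pictures are saved under pics/ and viewed, at most 10 in all, crops included, and the job is handed in when it is done.

Besides the shell and the picture viewer there is one more tool, called in YAML: its name, and indented under it one key for each argument. arm_command: Moves the arm, as the interface text tells. Its arguments: {"type":"object","properties":{"increments":{"type":"array","items":{"type":"array","items":{"type":"number"}}},"grip_force":{"type":"number"}},"required":["increments"]}

```bash
ls; mkdir -p pics; cat > h.py <<'E'
import numpy as np, cv2
from scipy.spatial.transform import Rotation as R
from plant import sensors, vision, job
def cam(name):
    s=sensors.get_state(); im,d=vision.read_camera(name); i=vision.camera_info(name)
    K=np.array(i["intrinsics"])
    if name=="wrist":
        T=np.eye(4); T[:3,:3]=R.from_rotvec(s["tool_rot"]).as_matrix(); T[:3,3]=s["tcp_pos"]
        M=T@np.array(i["hand_eye"])
    else:
        M=np.eye(4); o=np.array(i["orientation"]); M[:3,:3]=o if o.shape==(3,3) else R.from_rotvec(o).as_matrix(); M[:3,3]=i["position"]
    v,u=np.mgrid[:480,:640]
    P=np.stack([(u-K[0,2])/K[0,0]*d,(v-K[1,2])/K[1,1]*d,d],-1)@M[:3,:3].T+M[:3,3]
    P[d==0]=np.nan
    return im,d,P,K,M
E
python3 - <<'E'
from h import *
print(sensors.get_state())
a=[cam(n) for n in("scene","side")]
for n,c in zip(("scene","side"),a):
    cv2.imwrite(f"pics/{n}.png",c[0]); np.save(f"{n}P.npy",c[2]); print(n,c[4][:3].round(3),c[3][0,0])
E
```

```text
pics
{'time': 0.0, 'q': array([ 1.11362356e+00,  3.13447165e-01,  1.49844593e+00, -1.85494557e-05,
        1.33101272e+00, -2.23405857e-01]), 'dq': array([ 0.00121918,  0.00073128,  0.00120924, -0.00060111,  0.0012384 ,
       -0.00033707]), 'tau': array([-1.42208796e-04, -4.02213299e+01, -2.52267659e+01,  6.94455416e-02,
        3.53182072e-02, -8.59525221e-05]), 'tcp_pos': array([0.1215027 , 0.51045156, 0.21325922]), 'tool_rot': array([-3.66308586e-01, -3.11973904e+00,  1.95360961e-03]), 'force': array([ 0.04526973,  0.39628792, -0.89914264]), 'torque': array([ 0.02376304,  0.01235384, -0.0051324 ]), 'gripper_force': 0.0, 'finger_gap': 1.0052166469966306}
scene [[ 0.773  0.517 -0.369  0.869]
 [ 0.635 -0.624  0.455 -0.341]
 [ 0.005 -0.586 -0.81   0.792]] 509.20025066162435
side [[-0.968 -0.174  0.182  0.352]
 [-0.251  0.639 -0.727  0.712]
 [ 0.01  -0.749 -0.662  0.672]] 493.44762878607577
```

View pics/scene.png

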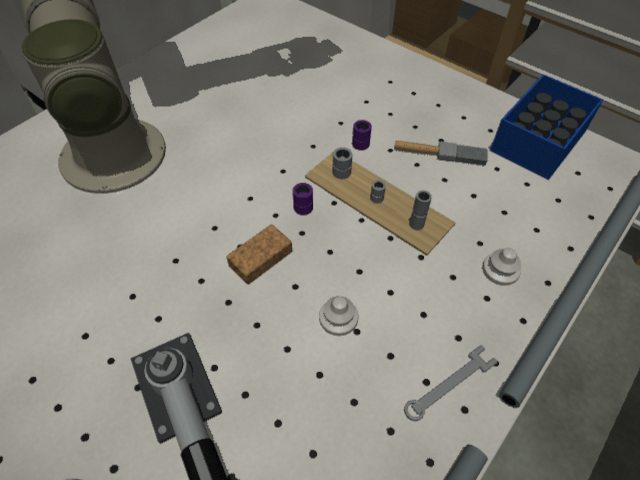

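View pics/side.png

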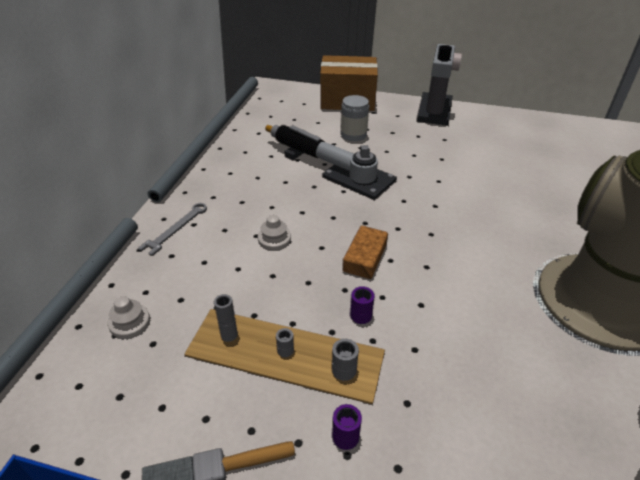

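Scene view: the wide grey socket is at (342,163) on the end of the board. It could be confused with the small socket (378,190), the deep one (421,210) and the purple ones (362,135) and (303,199). The nutrunner's drive is at (165,362); the white knobs at (339,315) and (502,265) only resemble it. In the side view the socket is at (345,360) and the drive at (364,155). By the description I choose (342,163).

```bash
python3 - <<'E'
from h import *
for n,(bs,bd) in {"scene":((320,375,140,185),(140,195,335,390)),"side":((325,365,330,390),(340,390,135,190))}.items():
    P=np.load(f"{n}P.npy"); im=cv2.imread(f"pics/{n}.png")
    for nm,b,lo,hi in(("sock",bs,.04,.07),("socktop",bs,.056,.068),("head",bd,.055,.1),("drvtop",bd,.085,.1),("shoulder",bd,.064,.075)):
        Q=P[b[2]:b[3],b[0]:b[1]].reshape(-1,3); Q=Q[(Q[:,2]>lo)&(Q[:,2]<hi)]
        if len(Q)>5:
            c,r=cv2.minEnclosingCircle(Q[:,:2].astype(np.float32)); print(n,nm,len(Q),np.round(c,4),round(r,4),"zmax",Q[:,2].max().round(4))
s=cv2.imread("pics/scene.png")
a=cv2.resize(s[120:240,300:460],(640,480),interpolation=cv2.INTER_CUBIC)
cv2.imwrite("pics/crop1.png",a)
E
```

```text
scene sock 350 [0.4597 0.2656] 0.0565 zmax 0.0653
scene socktop 170 [0.4249 0.2696] 0.0217 zmax 0.0653
scene head 1365 [ 0.504  -0.2584] 0.0374 zmax 0.0949
scene drvtop 185 [ 0.4974 -0.2572] 0.0133 zmax 0.0949
scene shoulder 584 [ 0.4976 -0.2568] 0.0273 zmax 0.0748
side sock 642 [0.4234 0.2726] 0.0208 zmax 0.0644
side socktop 336 [0.423  0.2724] 0.0206 zmax 0.0644
side head 502 [ 0.5145 -0.2629] 0.053 zmax 0.0936
side drvtop 57 [ 0.4964 -0.2544] 0.0128 zmax 0.0936
side shoulder 178 [ 0.4962 -0.2537] 0.0274 zmax 0.0745
```

View pics/crop1.png

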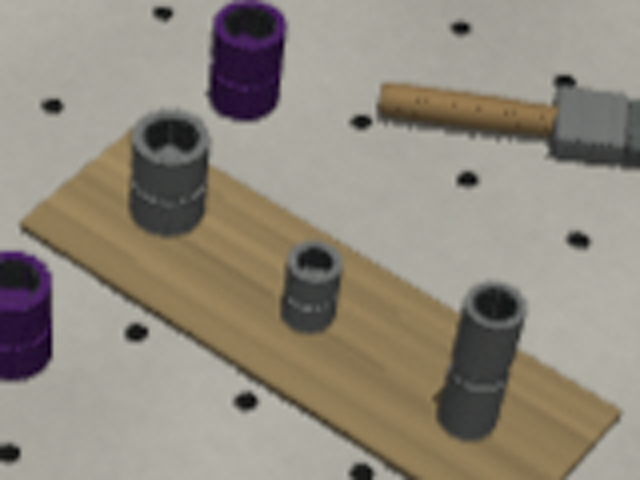

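The crop confirms it: the bright steel socket at crop (168,170) is wider than its neighbours, grey and not purple, and on the board. Next I work out the approach.

```bash
cat >> h.py <<'E'
def inc(target, yaw_y=None):
    "tool-frame shift (cm) to target TCP, and turn about tool z (deg) so that tool y has world angle yaw_y (mod 180)"
    s=sensors.get_state(); r=R.from_rotvec(s["tool_rot"]); y=r.as_matrix()[:,1]
    out=r.inv().apply(np.array(target)-s["tcp_pos"])*100
    a=np.degrees(np.arctan2(y[1],y[0]))
    t=0 if yaw_y is None else -((yaw_y-a+90)%180-90)
    print("t",round(s["time"],2),"tcp",s["tcp_pos"].round(4),"yaw",a.round(1),"shift",out.round(2),"turn",round(t,1),"F",s["force"].round(1),"q",s["q"].round(2),"gap",round(s["finger_gap"]*88,1))
E
python3 - <<'E'
from h import *
P=np.load("sideP.npy")
for nm,b,lo,hi in(("small",(272,298,322,362),.03,.06),("deep",(210,240,285,350),.06,.1)):
    Q=P[b[2]:b[3],b[0]:b[1]].reshape(-1,3); Q=Q[(Q[:,2]>lo)&(Q[:,2]<hi)]; c,r=cv2.minEnclosingCircle(Q[:,:2].astype(np.float32)); print(nm,np.round(c,4),r,np.degrees(np.arctan2(c[1]-.2715,c[0]-.424)))
print(np.array(vision.camera_info("wrist")["hand_eye"]).round(3), vision.camera_info("wrist")["intrinsics"])
inc((.424,.2715,.15),7)
E
```

```text
small [0.5245 0.2621] 0.015408863313496113 -5.348211226750113
deep [0.6232 0.2557] 0.015974747017025948 -4.537506565756679
[[ 0.001 -0.954 -0.3    0.078]
 [ 1.     0.001  0.001  0.   ]
 [-0.    -0.3    0.954 -0.172]
 [ 0.     0.     0.     1.   ]] [[374.17737067   0.         318.71925315]
 [  0.         374.17737067 234.57014789]
 [  0.           0.           1.        ]]
t 0.1 tcp [0.1215 0.5105 0.2133] yaw 76.6 shift [-34.96 -16.24   6.34] turn 69.6 F [-0.7 -0.2  0. ] q [ 1.11  0.31  1.5   0.    1.33 -0.22] gap 88.1
```

arm_command:
  increments:
    - [0,-4,-1.9,0.5,0,0,7]
    - [0,-8,-3.7,1,0,0,14]
    - [0,-12,-5.6,1.5,0,0,21]
    - [0,-15.7,-7.3,2,0,0,28]
    - [0,-19.5,-9,2.5,0,0,35]
  grip_force: 30

```text
time: 0.52
tcp_pos: [0.2852, 0.3812, 0.1894]
tool_rot: [-1.296, -2.862, 0.0]
force: [-0.1, 1.2, -1.1]
finger_gap: 0.999
gripper_force: 0.0
```

```bash
python3 -c "
from h import *
inc((.424,.2715,.15),-4.7)"
```

```text
t 0.52 tcp [0.2852 0.3812 0.1894] yaw 41.3 shift [-17.4    3.19   3.94] turn 46.0 F [-0.1  1.2 -1.1] q [ 0.68  0.23  1.68 -0.    1.24 -0.04] gap 87.9
```

arm_command:
  increments:
    - [0,-3.5,0.6,0.8,0,0,7]
    - [0,-7,1.3,1.6,0,0,14]
    - [0,-10.5,1.9,2.4,0,0,21]
    - [0,-14,2.6,3.2,0,0,28]
    - [0,-17.4,3.2,3.9,0,0,35]

```text
time: 0.93
tcp_pos: [0.4248, 0.2724, 0.1501]
tool_rot: [-2.097, -2.339, 0.001]
force: [1.4, 1.2, -0.1]
finger_gap: 1.002
gripper_force: 0.0
```

arm_command:
  increments:
    - [0,0,0,0,0,0,6]
    - [0,0,0,0,0,0,11]
    - [0,0,0,0,0,0,11]
    - [0,0,0,0,0,0,11]
    - [0,0,0,0,0,0,11]

```text
time: 1.35
tcp_pos: [0.4235, 0.2741, 0.1507]
tool_rot: [-2.302, -2.138, 0.0]
force: [0.1, -0.4, 0.9]
finger_gap: 0.998
gripper_force: 0.0
```

```bash
python3 - <<'E'
from h import *
im,d,P,K,M=cam("wrist"); cv2.imwrite("pics/w1.png",im); np.save("w1P.npy",P)
inc((.424,.2715,.15),-4.7)
Q=P.reshape(-1,3); Q=Q[(abs(Q[:,2]-.062)<.006)&(np.hypot(Q[:,0]-.424,Q[:,1]-.2715)<.035)]
print(len(Q),cv2.minEnclosingCircle(Q[:,:2].astype(np.float32)),np.median(Q[:,2]))
E
```

```text
t 1.4 tcp [0.4235 0.2742 0.1508] yaw -4.2 shift [-0.26  0.07  0.08] turn 0.5 F [ 0.2  0.1 -0.1] q [ 0.34  0.33  1.65 -0.    1.16  0.42] gap 87.7
1436 ((0.42271748185157776, 0.27277371287345886), 0.020152892917394638) 0.06227742580233234
```

View pics/w1.png

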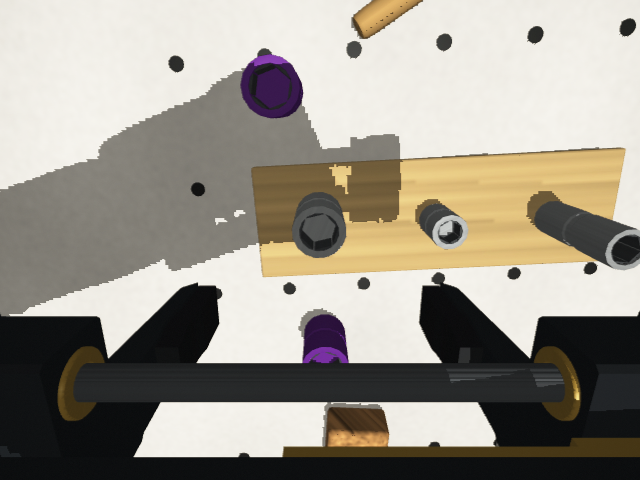

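The wrist view shows the grey socket at (319,230) centred ahead of the fingers, the purple ones clear at (272,87) and (325,340), and the small one at (448,230). I go down.

arm_command:
  increments:
    - [0,-0.15,-0.05,3,0,0,0.5]
    - [0,-0.15,-0.05,6,0,0,0.5]
    - [0,-0.15,-0.05,9,0,0,0.5]
    - [0,-0.15,-0.05,11.5,0,0,0.5]
    - [0,-0.15,-0.05,12.7,0,0,0.5]

```text
time: 1.82
tcp_pos: [0.4215, 0.2722, 0.021]
tool_rot: [-2.311, -2.126, 0.006]
force: [0.6, -1.4, -0.5]
finger_gap: 0.998
gripper_force: 0.0
```

arm_command:
  increments:
    - [100,0,0,0,0,0,0]
    - [160,0,0,0,0,0,0]
    - [200,0,0,0,0,0,0]
    - [200,0,0,0,0,0,0]
    - [200,0,0,0,0,0,0]
  grip_force: 35

```text
time: 2.23
tcp_pos: [0.4236, 0.2727, 0.0247]
tool_rot: [2.313, 2.124, 0.003]
force: [-0.4, -0.3, 0.4]
finger_gap: 0.647
gripper_force: 0.0
```

arm_command:
  increments:
    - [220,0,0,0,0,0,0]
    - [220,0,0,0,0,0,0]
    - [220,0,0,0,0,0,0]
    - [220,0,0,0,0,0,0]
    - [220,0,0,0,0,0,0]

```text
time: 2.65
tcp_pos: [0.4234, 0.2725, 0.0241]
tool_rot: [2.314, 2.124, 0.001]
force: [-0.4, -0.4, 2.9]
finger_gap: 0.442
gripper_force: 35.0
```

```bash
python3 -c "
from h import *
inc((.4236,.2727,.17))"
```

```text
t 2.65 tcp [0.4234 0.2725 0.0241] yaw -4.9 shift [  0.02   0.03 -14.59] turn 0 F [-0.4 -0.4  2.9] q [ 0.34  0.51  1.77 -0.    0.86  0.42] gap 38.9
```

arm_command:
  increments:
    - [220,0,0,-1,0,0,0]
    - [220,0,0,-4,0,0,0]
    - [220,0,0,-8,0,0,0]
    - [220,0,0,-12,0,0,0]
    - [220,0,0,-15,0,0,0]

```text
time: 3.07
tcp_pos: [0.4231, 0.2725, 0.1772]
tool_rot: [2.314, 2.124, 0.003]
force: [0.8, -0.1, -1.4]
finger_gap: 0.445
gripper_force: 35.0
```

arm_command:
  increments:
    - [220,-3,0.3,0,0,0,0]
    - [220,-7,0.6,0,0,0,0]
    - [220,-11,0.9,0,0,0,0]
    - [220,-15,1.2,0,0,0,0]
    - [220,-19,1.5,0,0,0,0]

```text
time: 3.48
tcp_pos: [0.4209, 0.0803, 0.1741]
tool_rot: [-2.313, -2.125, 0.0]
force: [0.6, -0.3, -2.8]
finger_gap: 0.441
gripper_force: 35.0
```

arm_command:
  increments:
    - [220,-4,0.1,0,0,0,0]
    - [220,-8,0.3,0,0,0,0]
    - [220,-12,0.4,0,0,0,0]
    - [220,-16,0.6,0,0,0,0]
    - [220,-20,0.8,0,0,0,0]

```text
time: 3.9
tcp_pos: [0.4118, -0.1198, 0.1742]
tool_rot: [-2.314, -2.124, -0.0]
force: [0.9, -0.5, -3.3]
finger_gap: 0.445
gripper_force: 35.0
```

```bash
python3 -c "
from h import *
inc((.492,-.316,.175))"
```

```text
t 3.9 tcp [ 0.4118 -0.1198  0.1742] yaw -4.9 shift [-18.87   9.66  -0.09] turn 0 F [ 0.9 -0.5 -3.3] q [-0.56  0.14  1.83  0.    1.18 -0.47] gap 39.1
```

arm_command:
  increments:
    - [220,-3.8,1.9,0,0,0,0]
    - [220,-7.5,3.8,0,0,0,0]
    - [220,-11.3,5.7,0,0,0,0]
    - [220,-15,7.7,0,0,0,0]
    - [220,-18.9,9.7,0,0,0,0]

```text
time: 4.32
tcp_pos: [0.4918, -0.3125, 0.1738]
tool_rot: [-2.314, -2.124, -0.0]
force: [1.4, 0.3, -2.0]
finger_gap: 0.44
gripper_force: 35.0
```

arm_command:
  increments:
    - [220,0,0,0,0,0,0]
    - [220,0,0,0,0,0,0]
    - [220,0,0,0,0,0,0]
    - [220,0,0,0,0,0,0]
    - [220,0,0,0,0,0,0]

```text
time: 4.73
tcp_pos: [0.4916, -0.3098, 0.1743]
tool_rot: [2.313, 2.126, 0.0]
force: [0.1, 0.0, -2.0]
finger_gap: 0.439
gripper_force: 35.0
```

```bash
python3 - <<'E'
from h import *
im,d,P,K,M=cam("wrist"); cv2.imwrite("pics/w2.png",im); np.save("w2P.npy",P); np.save("w2M.npy",M)
inc((.492,-.316,.175))
for lo,hi,R0 in((.089,.096,.03),(.066,.074,.03)):
    Q=P.reshape(-1,3); Q=Q[(Q[:,2]>lo)&(Q[:,2]<hi)&(np.hypot(Q[:,0]-.497,Q[:,1]+.256)<R0)]
    print(len(Q),cv2.minEnclosingCircle(Q[:,:2].astype(np.float32)),np.median(Q,0),cv2.minAreaRect((Q[:,:2]*1000).astype(np.float32)))
s=sensors.get_state(); L=R.from_rotvec(s["tool_rot"]).inv().apply(P.reshape(-1,3)-s["tcp_pos"])
m=(np.hypot(L[:,0],L[:,1])<.028)&(abs(L[:,2]+.038)<.006)
print("socket top",m.sum(),cv2.minEnclosingCircle(L[m][:,:2].astype(np.float32)),np.median(L[m],0))
E
```

```text
t 4.78 tcp [ 0.4917 -0.3099  0.1743] yaw -4.8 shift [-0.6   0.08 -0.07] turn 0 F [-0.6  0.3 -1.8] q [-0.76  0.47  1.38  0.    1.29 -0.68] gap 38.9
806 ((0.4949469268321991, -0.25538453459739685), 0.01326605025678873) [ 0.49512957 -0.25501027  0.09230927] ((494.9903564453125, -255.37742614746094), (18.903079986572266, 19.039676666259766), 22.973405838012695)
2142 ((0.49505752325057983, -0.255357027053833), 0.026853986084461212) [ 0.49543437 -0.25245123  0.07029007] ((495.0847473144531, -255.68942260742188), (52.376312255859375, 52.4331169128418), 85.21360778808594)
socket top 5545 ((0.006265929900109768, -4.041065403725952e-05), 0.026581041514873505) [ 0.00412196 -0.0005482  -0.03811995]
```

View pics/w2.png

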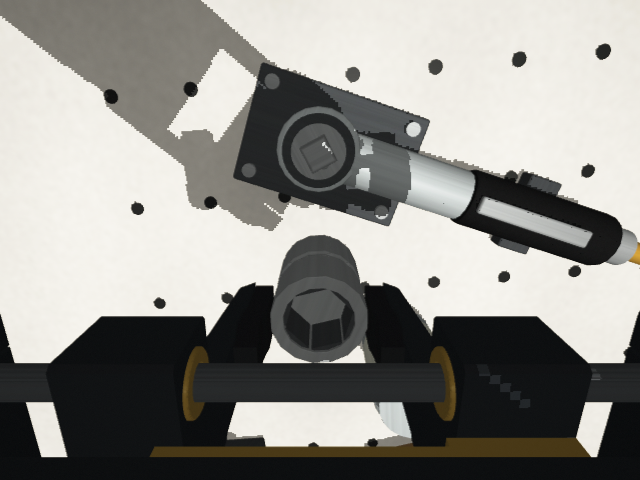

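The wrist view shows the drive square at (318,153) with its faces at about 23°, and the held socket's rim at (320,315). Now the rim centre in the tool frame.

```bash
python3 - <<'E'
from h import *
s=sensors.get_state(); P=np.load("w2P.npy"); L=R.from_rotvec(s["tool_rot"]).inv().apply(P.reshape(-1,3)-s["tcp_pos"])
m=(np.hypot(L[:,0],L[:,1])<.03)&(abs(L[:,2]+.038)<.0015)
A=L[m][:,:2]; k=np.zeros(480*640,np.uint8); k[m]=255; k=k.reshape(480,640)
n,lab,st,c=cv2.connectedComponentsWithStats(k); i=1+np.argmax(st[1:,4]); A=L[lab.ravel()==i][:,:2]
print(st[i],cv2.minEnclosingCircle(A.astype(np.float32)),np.percentile(A,[.5,99.5],axis=0))
h=(lab*0).astype(bool); ins=(np.hypot(L[:,0]-.0,L[:,1])<.012)&(L[:,2]>-.036); print("inside depth",ins.sum(),np.percentile(L[ins][:,2],[5,50,95]) if ins.any() else 0)
inc((.495,-.2554,.13))
E
```

```text
[ 269  273  123   90 3914] ((0.001544359140098095, 0.0036682486534118652), 0.02600564993917942) [[-0.01866331 -0.02022949]
 [ 0.01992381  0.02606812]]
inside depth 1880 [-0.03010665 -0.01792362  0.17383742]
t 4.78 tcp [ 0.4917 -0.3099  0.1743] yaw -4.8 shift [ 5.46 -0.13  4.43] turn 0 F [-0.6  0.3 -1.8] q [-0.76  0.47  1.38  0.    1.29 -0.68] gap 38.9
```

arm_command:
  increments:
    - [220,2,-0.05,0.5,0,0,0]
    - [220,4.5,-0.1,2,0,0,0]
    - [220,5.45,-0.15,4,0,0,0]
    - [220,5.45,-0.15,5.2,0,0,0]
    - [220,5.45,-0.15,5.7,0,0,0]

```text
time: 5.2
tcp_pos: [0.4943, -0.2548, 0.1156]
tool_rot: [-2.311, -2.125, 0.001]
force: [0.3, 0.5, -1.9]
finger_gap: 0.445
gripper_force: 35.0
```

arm_command:
  increments:
    - [220,0,0,0,0,0,0]
    - [220,0,0,0,0,0,0]
    - [220,0,0,0,0,0,0]
    - [220,0,0,0,0,0,0]
    - [220,0,0,0,0,0,0]

```text
time: 5.62
tcp_pos: [0.4951, -0.2568, 0.1174]
tool_rot: [2.314, 2.124, 0.0]
force: [0.5, 0.3, -1.7]
finger_gap: 0.441
gripper_force: 35.0
```

```bash
python3 -c "
from h import *
inc((.495,-.2554,.108))"
```

```text
t 5.62 tcp [ 0.4951 -0.2568  0.1174] yaw -4.9 shift [ 0.14 -0.02  0.94] turn 0 F [ 0.5  0.3 -1.7] q [-0.69  0.47  1.53 -0.    1.14 -0.6 ] gap 38.8
```

arm_command:
  increments:
    - [220,0.15,0,0.3,0,0,0]
    - [220,0.15,0,0.6,0,0,0]
    - [220,0.15,0,0.8,0,0,0]
    - [220,0.15,0,0.9,0,0,0]
    - [220,0.15,0,1.0,0,0,0]

```text
time: 6.03
tcp_pos: [0.4951, -0.255, 0.1066]
tool_rot: [2.314, 2.124, 0.0]
force: [0.6, 0.3, -2.2]
finger_gap: 0.443
gripper_force: 35.0
```

arm_command:
  increments:
    - [220,0,0,0,0,0,0]
    - [220,0,0,0,0,0,0]
    - [220,0,0,0.03,0,0,0]
    - [220,0,0,0.06,0,0,0]
    - [220,0,0,0.06,0,0,0]

```text
time: 6.45
tcp_pos: [0.4952, -0.255, 0.1064]
tool_rot: [2.314, 2.124, 0.0]
force: [0.8, -0.9, -1.7]
finger_gap: 0.445
gripper_force: 35.0
```

```bash
python3 -c "
from h import *
inc((.495,-.2554,.108))"
```

```text
t 6.45 tcp [ 0.4952 -0.255   0.1064] yaw -4.9 shift [-0.04 -0.01 -0.16] turn 0 F [ 0.8 -0.9 -1.7] q [-0.69  0.49  1.54  0.    1.11 -0.6 ] gap 39.1
```

arm_command:
  increments:
    - [220,-0.02,0,0.05,0,0,0]
    - [220,-0.02,0,0.1,0,0,0]
    - [220,-0.02,0,0.13,0,0,0]
    - [220,-0.02,0,0.13,0,0,0]
    - [220,-0.02,0,0.13,0,0,0]

```text
time: 6.87
tcp_pos: [0.4954, -0.2554, 0.1054]
tool_rot: [2.313, 2.124, 0.0]
force: [1.4, 0.4, 4.4]
finger_gap: 0.442
gripper_force: 35.0
```

arm_command:
  increments:
    - [220,0,0,0,0,0,2]
    - [220,0,0,0,0,0,4]
    - [220,0,0,0,0,0,6]
    - [220,0,0,0,0,0,8]
    - [220,0,0,0,0,0,8]

```text
time: 7.28
tcp_pos: [0.4956, -0.2555, 0.1057]
tool_rot: [2.457, 1.954, 0.001]
force: [2.5, -0.7, 5.9]
finger_gap: 0.442
gripper_force: 35.0
```

```bash
python3 -c "
from h import *
inc((.495,-.2554,.108)); print(sensors.get_state()['torque'])"
```

```text
t 7.28 tcp [ 0.4956 -0.2555  0.1057] yaw -13.0 shift [ 0.   -0.06 -0.23] turn 0 F [ 2.5 -0.7  5.9] q [-0.69  0.49  1.54  0.    1.11 -0.46] gap 38.9
[-0.14364564 -0.28200743  0.02330025]
```

Turning this way lifts the socket, so I reverse.

arm_command:
  increments:
    - [220,0,0.03,0,0,0,-3]
    - [220,0,0.03,0,0,0,-6]
    - [220,0,0.03,0,0,0,-9]
    - [220,0,0.03,0,0,0,-11]
    - [220,0,0.03,0,0,0,-13]

```text
time: 7.7
tcp_pos: [0.4954, -0.2553, 0.105]
tool_rot: [2.217, 2.225, 0.0]
force: [1.4, -0.0, 1.4]
finger_gap: 0.444
gripper_force: 35.0
```

arm_command:
  increments:
    - [220,0,0,0,0,0,-2]
    - [220,0,0,0,0,0,-4]
    - [220,0,0,0,0,0,-6]
    - [220,0,0,0,0,0,-6]
    - [220,0,0,0,0,0,-6]

```text
time: 8.12
tcp_pos: [0.495, -0.255, 0.1044]
tool_rot: [-2.101, -2.335, 0.0]
force: [1.5, -0.5, -2.8]
finger_gap: 0.44
gripper_force: 35.0
```

arm_command:
  increments:
    - [220,0,0,0.05,0,0,0]
    - [220,0,0,0.1,0,0,0]
    - [220,0,0,0.15,0,0,0]
    - [220,0,0,0.15,0,0,0]
    - [220,0,0,0.15,0,0,0]

```text
time: 8.53
tcp_pos: [0.4952, -0.2551, 0.1032]
tool_rot: [-2.1, -2.336, 0.0]
force: [1.0, 0.7, -2.7]
finger_gap: 0.441
gripper_force: 35.0
```

```bash
python3 -c "
from h import *
inc((.495,-.2554,.101)); print(sensors.get_state()['torque'])"
```

```text
t 8.53 tcp [ 0.4952 -0.2551  0.1032] yaw 6.1 shift [-0.02 -0.02  0.22] turn 0 F [ 1.   0.7 -2.7] q [-0.69  0.49  1.54 -0.    1.11 -0.79] gap 38.8
[-0.1058891  -0.19300545  0.0020847 ]
```

It has dropped onto the square and slides. On down towards the ball.

arm_command:
  increments:
    - [220,0,0,0.05,0,0,0]
    - [220,0,0,0.1,0,0,0]
    - [220,0,0,0.15,0,0,0]
    - [220,0,0,0.2,0,0,0]
    - [220,0,0,0.2,0,0,0]

```text
time: 8.95
tcp_pos: [0.4953, -0.2552, 0.1013]
tool_rot: [-2.1, -2.337, -0.0]
force: [0.8, -1.1, -3.5]
finger_gap: 0.444
gripper_force: 35.0
```

arm_command:
  increments:
    - [220,0,0,0.05,0,0,0]
    - [220,0,0,0.1,0,0,0]
    - [220,0,0,0.1,0,0,0]
    - [220,0,0,0.1,0,0,0]
    - [220,0,0,0.1,0,0,0]

```text
time: 9.37
tcp_pos: [0.4953, -0.2552, 0.1004]
tool_rot: [2.1, 2.337, -0.0]
force: [0.8, -0.8, -2.8]
finger_gap: 0.445
gripper_force: 35.0
```

arm_command:
  increments:
    - [220,0,0,0.05,0,0,0]
    - [220,0,0,0.1,0,0,0]
    - [220,0,0,0.1,0,0,0]
    - [220,0,0,0.1,0,0,0]
    - [220,0,0,0.1,0,0,0]

```text
time: 9.78
tcp_pos: [0.4954, -0.2553, 0.0994]
tool_rot: [2.1, 2.336, 0.0]
force: [1.5, -1.6, -0.7]
finger_gap: 0.443
gripper_force: 35.0
```

arm_command:
  increments:
    - [220,0,0,0.05,0,0,0]
    - [220,0,0,0.08,0,0,0]
    - [220,0,0,0.08,0,0,0]
    - [220,0,0,0.08,0,0,0]
    - [220,0,0,0.08,0,0,0]

```text
time: 10.2
tcp_pos: [0.4954, -0.2553, 0.0987]
tool_rot: [2.1, 2.336, 0.0]
force: [2.1, -0.9, 1.1]
finger_gap: 0.443
gripper_force: 35.0
```

arm_command:
  increments:
    - [220,0,0,0.03,0,0,0]
    - [220,0,0,0.07,0,0,0]
    - [220,0,0,0.1,0,0,0]
    - [220,0,0,0.1,0,0,0]
    - [220,0,0,0.1,0,0,0]

```text
time: 10.62
tcp_pos: [0.4953, -0.2552, 0.0974]
tool_rot: [2.1, 2.336, 0.0]
force: [3.6, -0.6, -0.4]
finger_gap: 0.437
gripper_force: 35.0
```

arm_command:
  increments:
    - [220,0,0,0.03,0,0,0]
    - [220,0,0,0.07,0,0,0]
    - [220,0,0,0.1,0,0,0]
    - [220,0,0,0.1,0,0,0]
    - [220,0,0,0.1,0,0,0]

```text
time: 11.03
tcp_pos: [0.4953, -0.2552, 0.0964]
tool_rot: [2.1, 2.337, 0.0]
force: [3.6, -0.9, -0.8]
finger_gap: 0.44
gripper_force: 35.0
```

```bash
python3 -c "
from h import *
inc((.495,-.2554,.0861)); print(sensors.get_state()['torque'])"
```

```text
t 11.03 tcp [ 0.4953 -0.2552  0.0964] yaw 6.1 shift [-0.02 -0.03  1.03] turn 0 F [ 3.6 -0.9 -0.8] q [-0.69  0.5   1.55  0.    1.09 -0.79] gap 38.7
[-0.28700623 -0.60023513  0.07862969]
```

arm_command:
  increments:
    - [220,0,0,0.1,0,0,0]
    - [220,0,0,0.2,0,0,0]
    - [220,0,0,0.3,0,0,0]
    - [220,0,0,0.3,0,0,0]
    - [220,0,0,0.3,0,0,0]

```text
time: 11.45
tcp_pos: [0.4953, -0.2552, 0.0933]
tool_rot: [-2.1, -2.336, -0.0]
force: [2.9, -1.4, -2.1]
finger_gap: 0.443
gripper_force: 35.0
```

arm_command:
  increments:
    - [220,0,0,0.1,0,0,0]
    - [220,0,0,0.2,0,0,0]
    - [220,0,0,0.3,0,0,0]
    - [220,0,0,0.3,0,0,0]
    - [220,0,0,0.3,0,0,0]

```text
time: 11.87
tcp_pos: [0.4952, -0.2552, 0.0903]
tool_rot: [-2.1, -2.336, -0.0]
force: [4.3, -1.3, -2.8]
finger_gap: 0.438
gripper_force: 35.0
```

```bash
python3 - <<'E'
from h import *
inc((.495,-.2554,.0861))
im,d,P,K,M=cam("side"); cv2.imwrite("pics/s2.png",cv2.resize(im[110:210,300:430],None,fx=5,fy=5,interpolation=cv2.INTER_CUBIC))
im,d,P,K,M=cam("wrist"); s=sensors.get_state(); L=R.from_rotvec(s["tool_rot"]).inv().apply(P.reshape(-1,3)-s["tcp_pos"])
m=(np.hypot(L[:,0]-.016,L[:,1])<.003); print("rim z tool",np.percentile(L[m][:,2],[5,50,95]).round(4))
E
```

```text
t 11.87 tcp [ 0.4952 -0.2552  0.0903] yaw 6.1 shift [-0.02 -0.03  0.42] turn 0 F [ 4.3 -1.3 -2.8] q [-0.69  0.51  1.56  0.    1.08 -0.79] gap 38.5
rim z tool [-0.1175 -0.0387  0.0163]
```

View pics/s2.png

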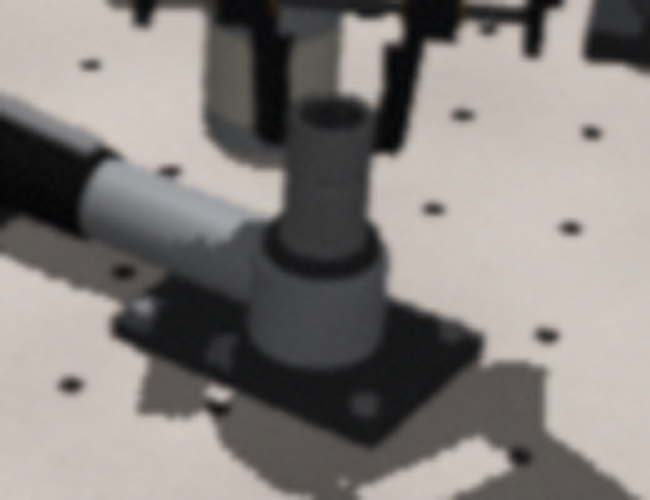

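The side crop shows the socket upright on the drive at crop (328,180), close above the shoulder, and it has not slipped in the grip. Last millimetres.

arm_command:
  increments:
    - [220,0,0,0.1,0,0,0]
    - [220,0,0,0.2,0,0,0]
    - [220,0,0,0.3,0,0,0]
    - [220,0,0,0.35,0,0,0]
    - [220,0,0,0.35,0,0,0]

```text
time: 12.38
tcp_pos: [0.4952, -0.255, 0.0868]
tool_rot: [-2.1, -2.336, -0.0]
force: [3.7, -1.3, -4.1]
finger_gap: 0.442
gripper_force: 35.0
```

arm_command:
  increments:
    - [220,0,0,0.04,0,0,0]
    - [220,0,0,0.08,0,0,0]
    - [220,0,0,0.1,0,0,0]
    - [220,0,0,0.1,0,0,0]
    - [220,0,0,0.1,0,0,0]

```text
time: 12.8
tcp_pos: [0.4952, -0.2552, 0.0862]
tool_rot: [-2.1, -2.337, 0.0]
force: [2.1, -0.7, -0.1]
finger_gap: 0.439
gripper_force: 35.0
```

arm_command:
  increments:
    - [220,0,0,0.05,0,0,0]
    - [220,0,0,0.1,0,0,0]
    - [220,0,0,0.1,0,0,0]
    - [220,0,0,0.1,0,0,0]
    - [220,0,0,0.1,0,0,0]

```text
time: 13.22
tcp_pos: [0.4954, -0.2555, 0.086]
tool_rot: [2.099, 2.336, -0.001]
force: [0.5, -0.7, 6.6]
finger_gap: 0.442
gripper_force: 35.0
```

arm_command:
  increments:
    - [220,0,0,0.05,0,0,0]
    - [220,0,0,0.08,0,0,0]
    - [220,0,0,0.08,0,0,0]
    - [220,0,0,0.08,0,0,0]
    - [220,0,0,0.08,0,0,0]

```text
time: 13.63
tcp_pos: [0.4954, -0.2557, 0.0859]
tool_rot: [2.099, 2.336, -0.001]
force: [-1.8, 0.9, 13.6]
finger_gap: 0.446
gripper_force: 35.0
```

It is seated: z has stopped at 0.086 as expected for home, and the force rises to about 16 N. Relax, open and withdraw.

arm_command:
  increments:
    - [220,0,0,-0.1,0,0,0]
    - [220,0,0,-0.2,0,0,0]
    - [120,0,0,-0.2,0,0,0]
    - [60,0,0,-0.2,0,0,0]
    - [0,0,0,-0.2,0,0,0]

```text
time: 14.05
tcp_pos: [0.4949, -0.255, 0.0859]
tool_rot: [-2.099, -2.336, 0.0]
force: [0.4, 0.0, 0.7]
finger_gap: 0.646
gripper_force: 0.0
```

arm_command:
  increments:
    - [0,0,0,0,0,0,0]
    - [0,0,0,0,0,0,0]
    - [0,0,0,0,0,0,0]
    - [0,0,0,0,0,0,0]
    - [0,0,0,0,0,0,0]

```text
time: 14.47
tcp_pos: [0.4952, -0.2552, 0.0862]
tool_rot: [-2.1, -2.336, 0.0]
force: [-0.3, 0.5, -0.2]
finger_gap: 0.994
gripper_force: 0.0
```

arm_command:
  increments:
    - [0,0,0,-1,0,0,0]
    - [0,0,0,-3,0,0,0]
    - [0,0,0,-6,0,0,0]
    - [0,0,0,-9,0,0,0]
    - [0,0,0,-11,0,0,0]

```text
time: 14.88
tcp_pos: [0.4957, -0.2555, 0.2]
tool_rot: [2.098, 2.334, 0.0]
force: [-0.2, 0.8, 0.1]
finger_gap: 1.001
gripper_force: 0.0
```

```bash
python3 - <<'E'
from h import *
inc((.495,-.2554,.2))
im,d,P,K,M=cam("wrist")
Q=P.reshape(-1,3); m=(np.hypot(Q[:,0]-.495,Q[:,1]+.2554)<.024)&(Q[:,2]>.11); Q=Q[m]; print(len(Q),np.median(Q[:,2]),cv2.minEnclosingCircle(Q[:,:2].astype(np.float32)),np.linalg.lstsq(np.c_[Q[:,:2],np.ones(len(Q))],Q[:,2],rcond=None)[0])
im2=cam("side")[0]; cv2.imwrite("pics/s3.png",np.hstack([cv2.resize(im2[100:220,290:450],(400,300)),cv2.resize(im2[270:390,190:390],(400,300))]))
E
```

```text
t 14.88 tcp [ 0.4957 -0.2555  0.2   ] yaw 6.1 shift [ 0.02 -0.07 -0.  ] turn 0 F [-0.2  0.8  0.1] q [-0.69  0.39  1.42 -0.    1.32 -0.79] gap 88.1
4406 0.307040887077117 ((0.49503353238105774, -0.25296127796173096), 0.022081388160586357) [0.16530598 5.78606031 1.55829008]
```

View pics/s3.png

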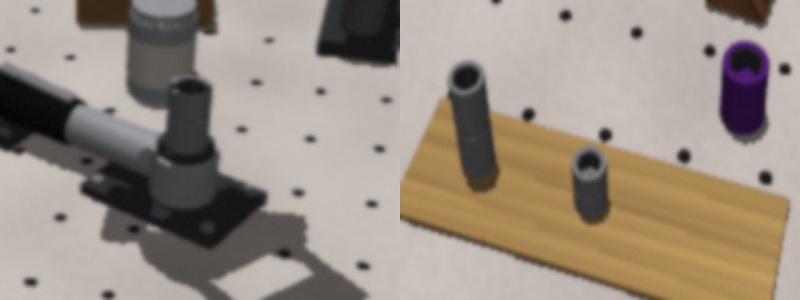

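The picture shows the socket alone and upright on the drive at (188,115), and the deep (470,120) and small (590,185) sockets standing on the board. I check the rim height, then hand in.

```bash
python3 - <<'E'
from h import *
P=cam("wrist")[2]
Q=P.reshape(-1,3); Q=Q[(np.hypot(Q[:,0]-.495,Q[:,1]+.2554)<.024)&(Q[:,2]>.118)&(Q[:,2]<.135)]; z=np.median(Q[:,2]); print(len(Q),z,cv2.minEnclosingCircle(Q[:,:2].astype(np.float32)))
if abs(z-.124)<.0012: print(job.job_done())
E
```

```text
1581 0.12422984135591342 ((0.49487099051475525, -0.2551058232784271), 0.02009773813188076)
the job is handed in; nothing more can be done
None
```

The widest socket is on the nutrunner's square drive and fully home: its rim measures 124.2 mm above the table (124 mm expected). It took about 16 N of final pressing and is now released. The spring ball's click was not measured directly. The two narrower sockets are still standing on the board, and the job is handed in.

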